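# Catch the dry-box lid and ease it shut

### The arm

A 7-joint arm with a two-finger parallel gripper is mounted at the origin on the work surface. World frame = base frame: x ahead of the robot, y to its left, z up, the work surface at z = 0. Lengths are in m, angles in rad, forces in N, time in s.
With the tool pointing down it reaches from about 0.4 to 0.9 m from the base axis. Payload 5.6 kg.
Tool frame: the origin (TCP) lies on the centre line of the jaws, within the pads' length; the fingertips stand 8 mm ahead of it and the grasp point (between the pads) lies 11 mm behind it; z points along the fingers, y is the direction in which the jaws open and shut (so a half turn about z gives the same grasp; the last joint's range is limited). The gripper opens to 92 mm and grips with 3 to 60 N. Pads are 20 mm wide; open, the fingers measure 128 mm over their backs; the gripper's body (75 mm by 189 mm) begins 69 mm behind the grasp point.
Start: joints at [1.059, 0.468, -0.012, 1.603, 0.006, 1.071, -0.056], TCP at [0.294, -0.58, 0.223] pointing down, gripper open.
Joint ranges: [-2.53, 2.53], [-0.31, 2.02], [-1.57, 1.55], [0.28, 2.44], [-1.29, 4.43], [0.15, 1.84], [-2.92, 2.92]. Speed limits (rad/s): [2.57, 2.57, 3.14, 3.14, 3.14, 3.14, 3.14].

### API

Orientations are given as a unit quaternion [w, x, y, z].
In Python, from workcell import bot gives the robot as it stands. The module is installed in compiled form; this text tells all that it offers. Calls block until the motion is done:
- bot.move_pose(position, orientation): joint-space move of the TCP to a pose.
- bot.movel(position, max_speed=0.15, attitude=None): straight line of the TCP; attitude=None keeps the orientation; max_speed is the mean speed in m/s.
- bot.move_j(angles): joint-space move.
- bot.open_gripper() and bot.grasp(newtons=None): open the fingers fully, or close them until they stop; newtons is the grip in N (None keeps the last).
- bot.sleep(seconds).
- bot.ik(position, orientation): joint angles nearest the present ones, or None.
- bot.get_obs(): the state.
- bot.get_image(name): name is "scene" or "top"; returns the picture (384x512x3 uint8, red, green, blue); there is no depth.
- bot.get_calibration(name): a dict with "fx", "fy", "cx", "cy" (pixels), "eye" and "rotation" of the camera in the world. Camera axes: x right, y up, looking along -z (the intrinsics and any distortion apply to the point x, -y, -z); pixel columns grow to the right and rows downward; lengths in m; the calibration is good to about 2 mm. A picture is of the moment at which its call begins. get_calibration takes no time and is no camera call.
A pose or a line that the arm cannot do raises bot.IKError and nothing moves.
- bot.sign_off(): hands the job in, once; it reports no verdict.
Trained networks look in the newest picture that a camera, given by its name, has taken for a name from the list of things; names that differ only in an ending like _2 or _b are one class to them, and where a whole thing is asked for, a point or a joint stands for the part that bears it (a point fixed in the world has none). Each returns a list of dicts, best first, with "confidence" (0 to 1); they miss things now and then, are a little off and sometimes report something else, mostly with a low value. They report only what shows in the picture. A call takes as long as a camera call.
- bot.recognise(camera, query): "location" ([x, y, z] in m, in the coordinates of the camera as it stood for that picture, good to about 4 mm: the middle of the surface that is visible of it).
- bot.masks_of(camera, query): "pixels" (384x512 bool, what is visible of it).
- bot.spot_point(camera, query): "location" ([x, y, z] in m, in the coordinates of the camera as it stood for that picture, good to about 4 mm: a listed point, or the origin of a listed thing).
The state is a dict: "time_s": time; "q": joint angles; "joint_vel": joint speeds; "effort": joint torques, N m; "eef_pos": TCP position; "tcp_rot": TCP orientation; "contact_force": force on the tool from outside, world axes, zero at the start; "torque": the same for the moment, N m; "grip_width": finger opening in m.
Only numpy, scipy, OpenCV 4.12 (cv2) and the standard library are available. Lean on these libraries where they do the work, as an engineer would, in place of code of your own. Each camera call takes 0.05 s, during which the arm holds its last target.

### The job

The lid of the spool dry box stands open, leaning back. Push it forward from behind until it tips over and starts to fall, catch it on your fingers (under it, by its overhanging front lip) while it is falling, and lower it gently until it is fully shut, without letting it slam. Do not grip or squeeze the lid, leave everything else where it is, and finish clear of it all.

Things in the scene. Friction and masses are not known exactly. Their poses are not given: they have to be found in the camera images.
- drybox: open grey box 140 (x) x 180 (y) x 75 mm high, fixed to the bench, walls 5 mm; origin at the centre of its underside, on the bench. Its -x side, is the front and faces the robot's left (+y), turned up to 45 degrees towards the robot; the hinge runs along the top of its rear (+x) wall. The bench before the front holds only low things (under 20 mm) within 100 mm of the middle line
- hinge (a point): middle of the hinge line: on the box's top rear edge, 70 mm behind the box's centre and 75 mm above the bench; its axes are the box's (hinge line along y)
- lid (a joint): angle of the lid: 0 = shut flat, 1.57 = upright, 1.82 = leaning back on its stop (starts 1.66 to 1.82). No spring or friction, only damping: behind upright it sinks back to the stop; forward of upright it falls by itself at about 1.0 x cos(angle) rad/s (0.85 to 1.2, as its mass varies), some 2 to 4 s in all from just past upright, and would slam
- lip (a point): middle of the lid's front edge, underside; moves with the lid. x axis in the lid's plane towards the hinge, y along the hinge, z out of its top. Lid: plain white plate 170 (hinge to lip) x 180 x 7 mm, 0.25 kg, underside plane through the hinge line. When shut the lip overhangs the box's front by 30 mm, its underside 75 mm above the bench
- spool: yellow-flanged spool lying flat inside the dry box, 120 mm across and 48 mm high; origin at the centre of its underside. Leave it there
- glue: bystander: small upright bottle, 32 mm across, 100 mm high, beside the box; origin at the centre of its underside
- jar: bystander: small clear jar with black cap, 48 mm across, 55 mm high, beside the box; origin at the centre of its underside
- scraper: bystander: spatula-like print scraper lying on the bench, 160 mm long along its x axis; origin midway along, at its underside
- cutters: bystander: blue-handled side cutters lying flat, about 100 mm long along their x axis, 12 mm high; origin at the joint of the handles, at the underside
- gauge: bystander: flat white box-shaped gauge, 60 x 60 x 18 mm; origin at the centre of its underside
- bracket: bystander: orange printed L-bracket, 60 x 30 mm, 40 mm high; origin at the centre of its underside

How it is judged:
On the way, in this order (a step that is already met when the one before it is completed fails the run):
1. the lid has been tipped forward past upright (value of joint lid below 1.5 rad), for 0.02 s.
2. the falling lid is caught on the fingers part-way down (value of joint lid between 0.1 and 1.25 rad and velocity of joint lid above -0.5 rad/s and contact force between the fingers and lid above 0.15 N), for 0.15 s.
3. the lid is shut (value of joint lid below 0.03 rad), for 0.2 s.
At the end, for the whole second after the job is handed in: The lid is shut (within 0.03 rad, 5 mm at the lip) and at rest, nothing touches it, and every other thing is within 20 mm of where it stood (value of joint lid below 0.03 rad and velocity of joint lid between -0.05 and 0.05 rad/s and distance of each of spool, glue, jar, scraper, cutters, gauge, bracket from where it was at the start of the episode below 0.02 m).
It fails at once if the lid slams: it comes down through the last 0.15 to 0.04 rad faster than 0.6 rad/s (value of joint lid between 0.04 and 0.15 rad and velocity of joint lid below -0.6 rad/s).
It fails at once if the lid is gripped or pressed hard (over 20 N by the fingers) (contact force between the fingers and lid above 20 N).
It fails at once if another thing is moved by more than 20 mm or lifted (distance of any of spool, glue, jar, scraper, cutters, gauge, bracket from where it was at the start of the episode above 0.02 m).
It also fails if it takes over 48 s, if anything falls off the work surface, if the arm or the gripper's body presses on something with over 40 N, if the wrist force passes 120 N, or if a joint passes its speed limit or range.

## Working session

There is one attempt and no reset: what is moved stays moved. The work goes in short steps, each a Python script; the robot and the scene stay as the last script left them, time stands still between calls to the robot, and variables do not carry over. Pictures are saved under pics/ and viewed, and the job is handed in when it is done.

```bash
mkdir -p pics; cat > h.py <<'E'
import numpy as np,cv2
from workcell import bot
def w(cam,p):
    c=bot.get_calibration(cam);return np.array(c["rotation"])@np.array(p)+np.array(c["eye"])
def save(cam,n):
    im=bot.get_image(cam);cv2.imwrite("pics/"+n+".png",im[:,:,::-1]);return im
E
python3 - <<'E'
from h import *
for c in ("scene","top"):
    save(c,c+"0");k=bot.get_calibration(c);print(c,k)
    for q in ("hinge","lip","drybox","spool","glue","jar","scraper","cutters","gauge","bracket"):
        r=bot.spot_point(c,q)
        print(q,[(np.round(w(c,d["location"]),3).tolist(),round(d["confidence"],2)) for d in r[:2]])
o=bot.get_obs();print(o)
E
```

```text
scene {'fx': 433.0594275677725, 'fy': 433.0594275677725, 'cx': 249.49745234542954, 'cy': 188.47154399652555, 'eye': array([ 1.10632758, -0.24273851,  0.71159275]), 'rotation': array([0.80785701, 0.30516682, 0.18758097, 0.46803167])}Traceback (most recent call last):
  File "<stdin>", line 6, in <module>
  File "h.py", line 4, in w
    c=bot.get_calibration(cam);return np.array(c["rotation"])@np.array(p)+np.array(c["eye"])
                                      ~~~~~~~~~~~~~~~~~~~~~~~^~~~~~~~~~~~
ValueError: matmul: Input operand 1 has a mismatch in its core dimension 0, with gufunc signature (n?,k),(k,m?)->(n?,m?) (size 3 is different from 4)
```

```bash
cat > h.py <<'E'
import numpy as np,cv2
from scipy.spatial.transform import Rotation as R
from workcell import bot
def rot(q): return R.from_quat([q[1],q[2],q[3],q[0]])
def quat(r): q=r.as_quat();return [q[3],q[0],q[1],q[2]]
def w(cam,p):
    c=bot.get_calibration(cam);return rot(c["rotation"]).apply(p)+np.array(c["eye"])
def px(cam,P):
    c=bot.get_calibration(cam);p=rot(c["rotation"]).inv().apply(np.atleast_2d(P)-np.array(c["eye"]))
    return np.c_[c["cx"]+c["fx"]*p[:,0]/-p[:,2],c["cy"]+c["fy"]*-p[:,1]/-p[:,2]]
def save(cam,n):
    im=bot.get_image(cam);cv2.imwrite("pics/"+n+".png",im[:,:,::-1]);return im
E
python3 - <<'E'
from h import *
for c in ("scene","top"):
    save(c,c+"0");k=bot.get_calibration(c);print(c,k)
    for q in ("hinge","lip","drybox","spool","glue","jar","scraper","cutters","gauge","bracket"):
        r=bot.spot_point(c,q)
        print(q,[(np.round(w(c,d["location"]),3).tolist(),round(d["confidence"],2)) for d in r[:2]])
o=bot.get_obs();print(o)
E
```

```text
scene {'fx': 433.0594275677725, 'fy': 433.0594275677725, 'cx': 249.49745234542954, 'cy': 188.47154399652555, 'eye': array([ 1.10632758, -0.24273851,  0.71159275]), 'rotation': array([0.80785701, 0.30516682, 0.18758097, 0.46803167])}
hinge [([0.568, -0.015, 0.071], 0.93)]
lip [([0.567, -0.053, 0.243], 0.78)]
drybox [([0.566, 0.054, 0.002], 0.78)]
spool [([0.551, 0.058, 0.011], 0.74), ([0.577, 0.259, 0.006], 0.41)]
glue [([0.707, 0.025, 0.002], 0.64)]
jar [([0.719, 0.108, 0.001], 0.89)]
scraper [([0.578, 0.259, 0.002], 0.97)]
cutters [([0.709, 0.198, 0.004], 0.85)]
gauge [([0.481, -0.088, -0.003], 0.81)]
bracket [([0.667, -0.098, -0.0], 0.7)]
top {'fx': 348.1835734317845, 'fy': 348.1835734317845, 'cx': 257.9276665073149, 'cy': 191.62811931784262, 'eye': array([0.57549102, 0.03471698, 0.81477665]), 'rotation': array([-0.70036388, -0.01985995,  0.01600713,  0.71333007])}
hinge [([0.569, -0.012, 0.076], 0.98)]
lip [([0.575, -0.053, 0.237], 0.58)]
drybox []
spool [([0.553, 0.057, 0.005], 0.91), ([0.707, 0.204, 0.001], 0.45)]
glue [([0.704, 0.021, 0.002], 0.55), ([0.709, 0.204, 0.004], 0.4)
[... 278 characters left out ...]
array([ 1.05903197,  0.46752922, -0.01160437,  1.6027082 ,  0.00598391,
        1.0714323 , -0.05632152]), 'joint_vel': array([-8.66247796e-04,  1.67004299e-03,  9.82274296e-04, -1.43503390e-04,
        2.96346641e-03, -1.80795250e-03,  8.47826225e-05]), 'effort': array([ 6.55877593e-04, -5.20423830e+01, -1.19776401e-02, -2.44053555e+01,
       -5.67354646e-02,  1.14700940e-02,  3.15835609e-05]), 'eef_pos': array([ 0.2936219 , -0.57988955,  0.22256998]), 'tcp_rot': array([-1.70310835e-05,  9.72669231e-01,  2.32195104e-01, -1.72455452e-05]), 'contact_force': array([0.16708564, 0.18352154, 0.05617966]), 'torque': array([ 0.01635232, -0.0467571 , -0.01247913]), 'grip_width': 0.0916763179708466}
```

View pics/scene0.png

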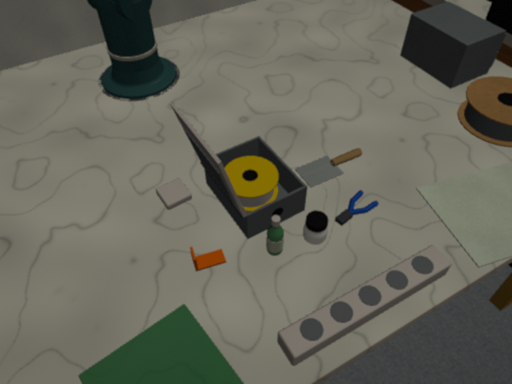

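View pics/top0.png

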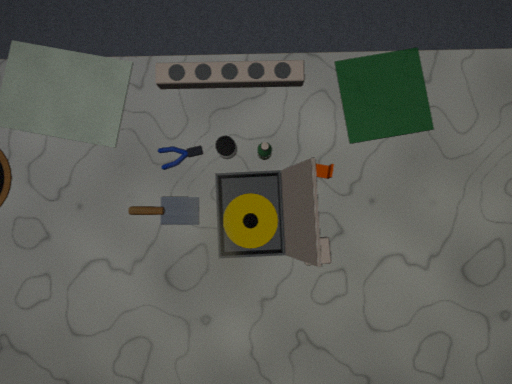

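The top view shows the box at about px (217-283, 171-258), with its front facing image-left (world +y). The lid leans towards -y, with its lip near px (320,265)-(315,160). I'll zoom in to measure the yaw.

```bash
python3 - <<'E'
from h import *
im=cv2.imread("pics/top0.png")
h=np.array([.5685,-.0135,.075])
best=None
for yaw in np.radians([-6,0,6]):
    f=np.array([-np.sin(yaw),np.cos(yaw),0]);u=np.array([f[1],-f[0],0])
    P=[h+s*.09*u+g*f for s,g in((-1,0),(1,0),(1,.14),(-1,.14))]
    print(np.degrees(yaw),px("top",P).round(1).tolist())
c=cv2.resize(im[150:275,205:335],None,fx=6,fy=4.6,interpolation=cv2.INTER_CUBIC)
c=cv2.convertScaleAbs(c,alpha=1.8);cv2.imwrite("pics/z0.png",c)
E
```

```text
-6.000000000000001 [[279.2, 254.8], [286.3, 170.1], [221.0, 164.5], [213.2, 249.0]]
0.0 [[283.7, 255.0], [281.9, 169.9], [216.3, 171.2], [217.3, 256.1]]
6.000000000000001 [[288.2, 254.6], [277.5, 170.2], [212.3, 178.3], [222.2, 262.8]]
```

View pics/z0.png

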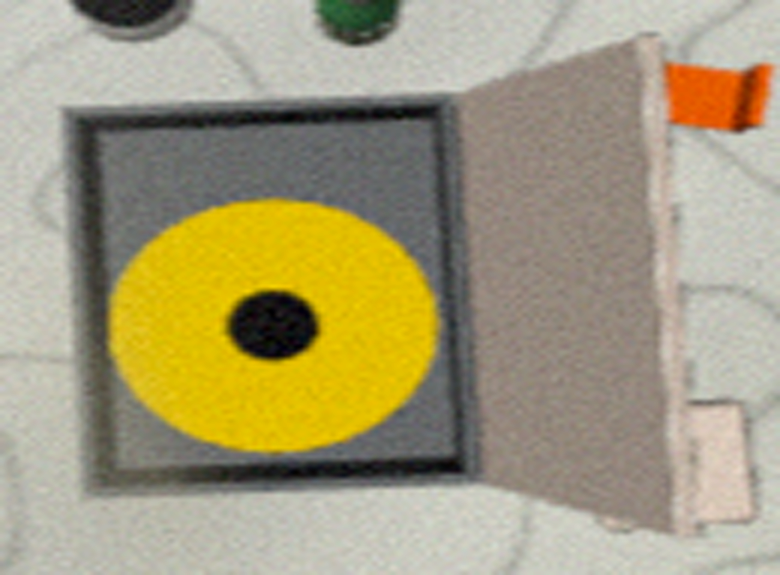

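```bash
cat >> h.py <<'E'
yaw=np.radians(1.5)
f=np.array([-np.sin(yaw),np.cos(yaw),0]);Z=np.array([0,0,1.]);H=np.array([.568,-.0145,.075])
U=np.cross(f,Z)
def frame(al,sg=1,az=0):
    r=R.from_rotvec(Z*az);ff=r.apply(f)
    tz=-(ff*np.cos(al)+Z*np.sin(al)); n=-ff*np.sin(al)+Z*np.cos(al)
    y=sg*n; x=np.cross(y,tz)
    return R.from_matrix(np.c_[x,y,tz]),tz,n
def lip(th,lat=0): return H+.17*(f*np.cos(th)+Z*np.sin(th))+lat*U
def pose(th,al,p,s,sg=1,lat=0,az=0):
    "TCP pose with the lip at p along tool z, s along jaw normal from TCP"
    r,tz,n=frame(al,sg,az)
    return lip(th,lat)-p*tz-s*n, quat(r)
E
python3 - <<'E'
from h import *
print(U)
for az in (0,-.4,.4):
  for sg in (1,-1):
    print("az",az,"sg",sg)
    for th,al in ((1.82,1.57),(1.5,1.57),(1.2,1.4),(.9,1.2),(.6,.9),(.3,.7),(0,.5),(0,.4)):
        P,q=pose(th,al,-.02,-.046,sg,0,az)
        j=bot.ik(P,q); print(th,al,P.round(3),None if j is None else np.round(j,2))
E
```

```text
[ 0.99965732  0.02617695 -0.        ]
az 0 sg 1
1.82 1.57 [ 0.57  -0.102  0.22 ] [ 0.28  0.36 -0.2   1.77  0.09  1.01 -1.5 ]
1.5 1.57 [ 0.569 -0.048  0.225] [ 0.23  0.35 -0.26  1.79  0.1   1.02 -1.61]
1.2 1.4 [ 0.568 -0.002  0.222] [ 0.17  0.37 -0.4   1.79  0.36  1.06 -1.94]
0.9 1.2 [0.567 0.041 0.206] [ 0.1   0.47 -0.57  1.77  0.64  1.2  -2.28]
0.6 0.9 [0.566 0.077 0.184] [ 0.01  0.69 -0.74  1.71  0.94  1.53 -2.62]
0.3 0.7 [0.565 0.103 0.148] [-0.15  0.83 -0.67  1.66  1.02  1.67 -2.75]
0 0.5 [0.565 0.116 0.106] [-0.25  1.   -0.63  1.59  1.11  1.83 -2.85]
0 0.4 [0.565 0.119 0.11 ] [-0.4   0.99 -0.43  1.56  1.04  1.81 -2.81]
az 0 sg -1
1.82 1.57 [ 0.57  -0.102  0.22 ] [ 0.65  0.45 -0.7   1.75  0.33  1.06  1.44]
1.5 1.57 [ 0.569 -0.048  0.225] [ 0.59  0.44 -0.72  1.76  0.33  1.06  1.35]
1.2 1.4 [ 0.568 -0.002  0.222] [ 0.4   0.44 -0.71  1.78  0.5   1.12  1.08]
0.9 1.2 [0.567 0.041 0.206] [ 0.23  0.52 -0.74  1.77  0.72  1.26  0.8 ]
0.6 0.9 [0.566 0.077 0.184] [-0.02  0.67 -0.7   1.71  0.92  1.5   0.54]
0.3 0.7 [0.565 0.103 0.148] [-0.17  0.82 -0.64  1.66  1.01  1.66  0.4 ]
0 0.5 [0.565 
[... 1802 characters left out ...]
 0.96 -0.75  1.82  1.41  1.75 -2.77]
0 0.4 [0.579 0.122 0.11 ] [-0.25  1.   -0.71  1.8   1.43  1.82 -2.81]
az 0.4 sg -1
1.82 1.57 [ 0.588 -0.098  0.22 ] [ 0.68  0.51 -0.77  1.7   0.39  1.09  1.78]
1.5 1.57 [ 0.587 -0.044  0.225] [ 0.62  0.5  -0.8   1.72  0.39  1.1   1.69]
1.2 1.4 [0.587 0.003 0.222] [ 0.44  0.45 -0.77  1.78  0.55  1.07  1.45]
0.9 1.2 [0.586 0.045 0.206] [ 0.24  0.47 -0.74  1.83  0.78  1.11  1.13]
0.6 0.9 [0.584 0.082 0.184] [-0.01  0.58 -0.7   1.86  1.08  1.3   0.76]
0.3 0.7 [0.582 0.107 0.148] [-0.23  0.7  -0.57  1.86  1.19  1.42  0.56]
0 0.5 [0.58  0.119 0.106] [-0.43  0.84 -0.41  1.83  1.25  1.51  0.41]
0 0.4 [0.579 0.122 0.11 ] [-0.48  0.88 -0.38  1.82  1.26  1.59  0.38]
```

```bash
cat >> h.py <<'E'
def al_of(t): return .6+.5*t if t>0 else .6
def p_of(t): return -.013-.02*min(max(t,0),1)
def wp(t,ds=0):
    return pose(t,al_of(t),p_of(t),-.046-ds,-1)
def angles(P,q):
    "lid angle limits set by rear and front finger"
    r=rot(q);tz=r.apply([0,0,1]);n=-r.apply([0,1,0]);re=[];fr=[]
    for a in np.linspace(-.06,.008,30):
        v=P+a*tz+.046*n-H;x,z=v@f,v[2];d=np.hypot(x,z)
        if d<.171: re.append(np.arctan2(z,x)-np.arcsin(.007/d))
        v=P+a*tz-.046*n-H;x,z=v@f,v[2];d=np.hypot(x,z)
        if d<.171: fr.append(np.arctan2(z,x))
    return (min(re) if re else None, max(fr) if fr else None)
E
python3 - <<'E'
from h import *
P,q=pose(1.82,1.57,-.03,.0,-1);print(P.round(3),angles(P,q))
for t in (1.3,1.2,1.1,1.,.9,.8,.6,.4,.2,0,-.05):
    P,q=wp(t);print(t,P.round(3),al_of(t),angles(P,q),np.round(bot.ik(P,q),2))
E
```

```text
[ 0.569 -0.056  0.21 ] (np.float64(2.0731486235578864), np.float64(1.5466720038962023))
1.3 [ 0.568 -0.023  0.222] 1.25 (np.float64(1.8378674403708644), np.float64(1.3158772109516863)) [ 0.33  0.45 -0.67  1.78  0.64  1.18  0.98]
1.2 [ 0.568 -0.008  0.219] 1.2 (np.float64(1.730306666674379), np.float64(1.2000000000000002)) [ 0.27  0.47 -0.68  1.78  0.68  1.22  0.91]
1.1 [0.567 0.007 0.215] 1.15 (np.float64(1.6237045641054373), np.float64(1.0996632022394208)) [ 0.22  0.49 -0.68  1.78  0.73  1.26  0.84]
1.0 [0.567 0.021 0.21 ] 1.1 (np.float64(1.5181744240225388), np.float64(0.9993272633564902)) [ 0.18  0.52 -0.69  1.77  0.78  1.31  0.76]
0.9 [0.567 0.036 0.204] 1.05 (np.float64(1.4096413011214257), np.float64(0.9007540190261035)) [ 0.12  0.56 -0.69  1.76  0.82  1.35  0.7 ]
0.8 [0.566 0.05  0.197] 1.0 (np.float64(1.3077246622128118), np.float64(0.8006026733672938)) [ 0.07  0.59 -0.69  1.75  0.85  1.4   0.64]
0.6 [0.566 0.074 0.18 ] 0.8999999999999999 (np.float64(1.1072642470400869), np.float64(0.5996999930980368)) [-0.01  0.67 -0.69  1.72  0.92  1.5   0.54]
0.4 [0.565 0.094 0.158] 0.8 (np.float64(0.9115443519588659), np.float64(0.39801599787868525)) [-0.1   0.76 -0.68  1.69  0.98  1.59  0.45]
0.2 [0.565 0.109 0.133] 0.7 (np.float64(0.7207161326832069), np.float64(0.2022275471499822)) [-0.18  0.85 -0.64  1.65  1.02  1.65  0.38]
0 [0.565 0.119 0.106] 0.6 (np.float64(0.5079028413930542), np.float64(0.00034342333368489556)) [-0.28  0.92 -0.56  1.62  1.03  1.7   0.34]
-0.05 [0.565 0.119 0.097] 0.6 (np.float64(0.44412507337641666), np.float64(-0.049631910741272704)) [-0.28  0.93 -0.55  1.62  1.03  1.69  0.33]
```

```bash
python3 - <<'E'
from h import *
P0=bot.get_obs()["eef_pos"]
bot.movel([P0[0],P0[1],.42],max_speed=.3)
P,q=pose(1.82,1.57,-.03,.0,-1)
bot.move_pose(P+[0,0,.12],q)
bot.movel(P+[0,0,.06],max_speed=.1)
o=bot.get_obs();print(o["time_s"],o["eef_pos"],o["contact_force"],o["q"].round(2))
save("scene","s1");save("top","t1")
a=np.vstack([cv2.imread("pics/s1.png")[50:300,100:400],cv2.imread("pics/t1.png")[80:330,150:450]])
cv2.imwrite("pics/a1.png",cv2.resize(np.hstack([a[:250],a[250:]]),None,fx=1.3,fy=1.3))
E
```

```text
4.9 [ 0.56948609 -0.05641182  0.27019444] [-0.1321697   0.0021712   0.49383575] [ 0.55  0.37 -0.65  1.71  0.25  1.14  1.43]
```

View pics/a1.png

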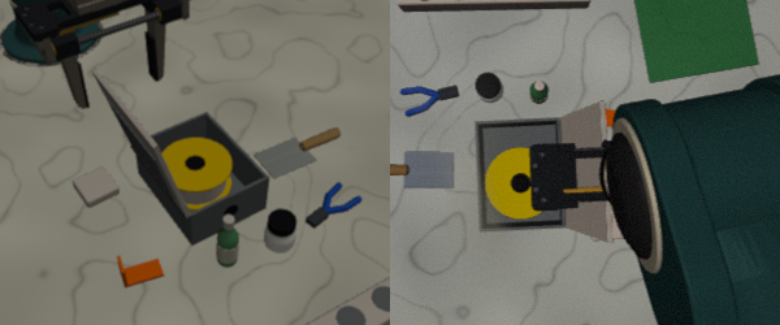

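```bash
python3 - <<'E'
from h import *
L=[lip(1.82,-.09),lip(1.82,.09),H+.09*U,H-.09*U]
r=rot(bot.get_obs()["tcp_rot"]);P=bot.get_obs()["eef_pos"]
T=[P+r.apply([0,s*.046,.008]) for s in(1,-1)]
for c,n in(("scene","s1"),("top","t1")):
    im=cv2.imread(f"pics/{n}.png")
    cv2.polylines(im,[px(c,L).round().astype(int)],True,(0,0,255),1)
    for p in px(c,T): cv2.circle(im,tuple(p.round().astype(int)),3,(0,255,0),1)
    im=im[60:280,100:360] if c=="scene" else im[110:330,170:430]
    cv2.imwrite(f"pics/o_{c}.png",cv2.resize(im,None,fx=2.5,fy=2.5))
E
```

```text
(no output)
```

View pics/o_scene.png

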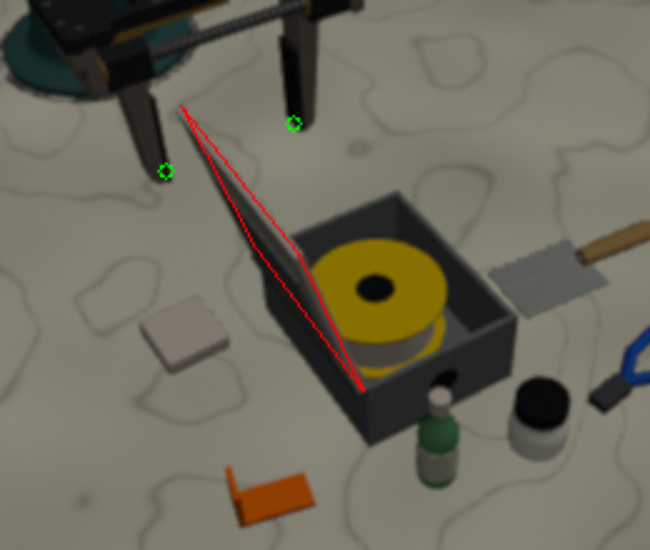

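View pics/o_top.png

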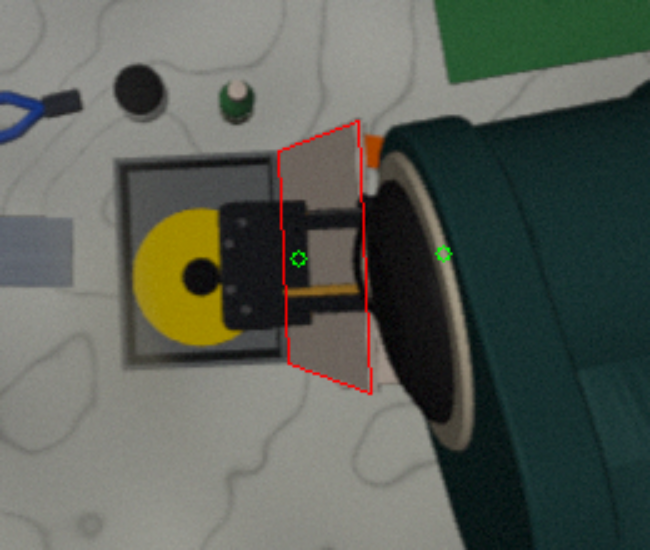

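The projected lid outline (lid at 1.82 rad) matches both pictures. In the scene view the fingertips, at (165,172) and (293,124), are on either side of the lip at (182,105). Next I'll descend, push, and let it fall onto the front finger.

```bash
python3 - <<'E'
from h import *
P,q=pose(1.82,1.57,-.03,.0,-1)
bot.movel(P,max_speed=.1)
P,q=wp(1.3);bot.movel(P,max_speed=.05,attitude=q)
o=bot.get_obs();print(o["time_s"],o["eef_pos"],o["contact_force"].round(2))
for t in(1.15,1.,.85):
    P,q=wp(t);bot.movel(P,max_speed=.05,attitude=q)
    o=bot.get_obs();print(t,o["time_s"],(o["eef_pos"]-P).round(4),o["contact_force"].round(2))
for i in range(6):
    bot.sleep(.5);o=bot.get_obs();print(o["time_s"],o["contact_force"].round(2))
save("scene","s2")
cv2.imwrite("pics/s2z.png",cv2.resize(cv2.imread("pics/s2.png")[60:280,100:360],None,fx=2.5,fy=2.5))
E
```

```text
6.6083 [ 0.56839997 -0.02390548  0.22225796] [ 0.26 -0.09 -0.54]
1.15 7.225 [-0.0001 -0.0003 -0.0003] [0.95 0.07 0.37]
1.0 7.8333 [-0.0001 -0.0001 -0.0002] [-0.61  0.21  0.21]
0.85 8.4417 [-0.     -0.0001 -0.0001] [ 0.36  0.09 -0.67]
8.9417 [ 0.63 -0.26 -0.41]
9.4417 [-0.1   0.68  0.36]
9.9417 [ 0.1   0.64 -1.3 ]
10.4417 [-0.56  0.57 -0.33]
10.9417 [ 0.6  -0.42 -0.37]
11.4417 [ 0.27  1.12 -0.4 ]
```

View pics/s2z.png

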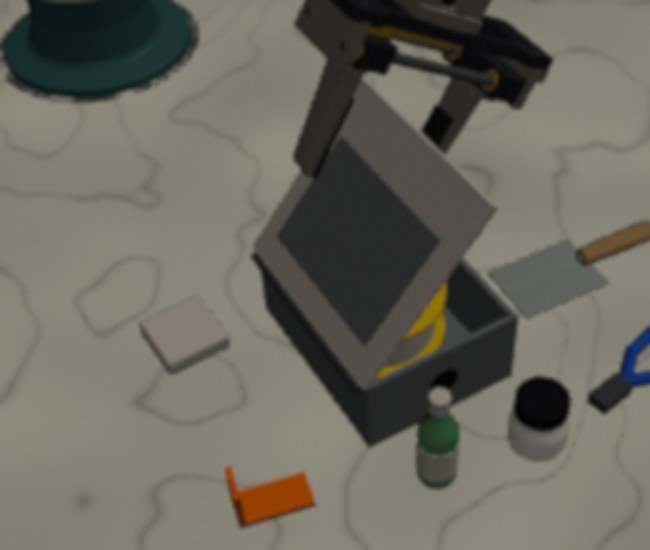

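The lid has fallen onto the front finger and rests at about 0.85 rad: its edge runs from (360,85) to (495,210), in front of the right finger. Now I'll lower it.

```bash
python3 - <<'E'
from h import *
for t,v in((.6,.04),(.4,.04),(.25,.03),(.15,.03),(.08,.02),(.03,.02),(-.02,.02),(-.05,.02)):
    P,q=wp(t);bot.movel(P,max_speed=v,attitude=q)
    o=bot.get_obs();print(t,o["time_s"],(o["eef_pos"]-P).round(4),o["contact_force"].round(2))
save("scene","s3");save("top","t3")
cv2.imwrite("pics/s3z.png",cv2.resize(cv2.imread("pics/s3.png")[60:280,100:360],None,fx=2.5,fy=2.5))
print([(w("scene",d["location"]).round(3),d["confidence"]) for d in bot.spot_point("scene","lip")])
E
```

```text
0.6 12.5833 [-0.     -0.      0.0002] [-0.04  0.72 -0.34]
0.4 13.475 [-0.0002  0.0003 -0.    ] [-1.08  1.57 -0.61]
0.25 14.3583 [-0.0003  0.0002 -0.0001] [-1.3   1.15 -1.24]
0.15 14.9917 [-0.0003  0.0003 -0.0004] [-1.04  0.55 -0.87]
0.08 15.65 [-0.      0.     -0.0001] [0.38 0.65 0.06]
0.03 16.1583 [-0.0001  0.0001 -0.0003] [-0.78 -0.04 -0.69]
-0.02 16.6917 [ 0.0001 -0.0001  0.    ] [-1.18 -0.   -0.63]
-0.05 17.1 [-0.     -0.0001 -0.0001] [-0.09 -0.38 -0.73]
[(array([0.561, 0.155, 0.078]), 0.77), (array([0.576, 0.26 , 0.004]), 0.17)]
```

View pics/s3z.png

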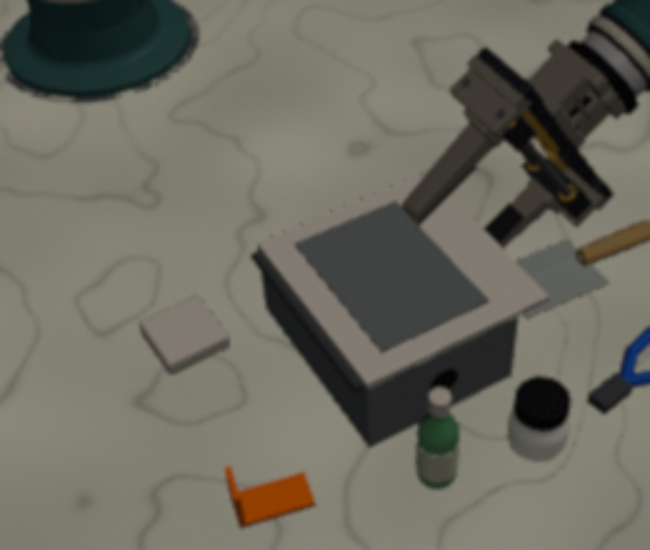

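```bash
python3 - <<'E'
from h import *
P,q=wp(-.075);bot.movel(P,max_speed=.02)
bot.sleep(.5)
r,tz,n=frame(.6,-1)
bot.movel(P-.13*tz,max_speed=.08)
bot.movel(P-.13*tz+[0,.03,.12],max_speed=.12)
bot.sleep(.5)
o=bot.get_obs();print(o["time_s"],o["contact_force"].round(2))
for c in("scene","top"):
    save(c,c+"4")
    for q in ("lip","spool","glue","jar","scraper","cutters","gauge","bracket"):
        d=bot.spot_point(c,q);print(c,q,[(w(c,e["location"]).round(3).tolist(),round(e["confidence"],2)) for e in d[:2]])
im=cv2.imread("pics/scene4.png")
cv2.polylines(im,[px("scene",[lip(0,-.09),lip(0,.09),H+.09*U,H-.09*U]).round().astype(int)],True,(0,0,255),1)
cv2.imwrite("pics/s4z.png",cv2.resize(im[60:280,100:360],None,fx=2.5,fy=2.5))
E
```

```text
21.5667 [-0.17  0.7  -0.22]
scene lip [([0.562, 0.156, 0.078], 0.91)]
scene spool []
scene glue [([0.706, 0.027, 0.006], 0.93)]
scene jar [([0.721, 0.109, 0.001], 0.64)]
scene scraper [([0.576, 0.254, 0.005], 0.89)]
scene cutters [([0.709, 0.2, 0.004], 0.94)]
scene gauge [([0.478, -0.088, -0.0], 0.76)]
scene bracket [([0.668, -0.097, 0.002], 0.74)]
top lip [([0.567, 0.154, 0.076], 0.8), ([0.667, -0.096, 0.001], 0.37)]
top spool [([0.71, 0.205, 0.001], 0.34)]
top glue [([0.704, 0.021, -0.001], 0.61)]
top jar [([0.721, 0.111, 0.003], 0.63)]
top scraper [([0.575, 0.253, 0.004], 0.7)]
top cutters [([0.709, 0.203, 0.004], 0.96)]
top gauge [([0.482, -0.094, -0.001], 0.94)]
top bracket [([0.668, -0.098, 0.005], 0.87)]
```

View pics/s4z.png

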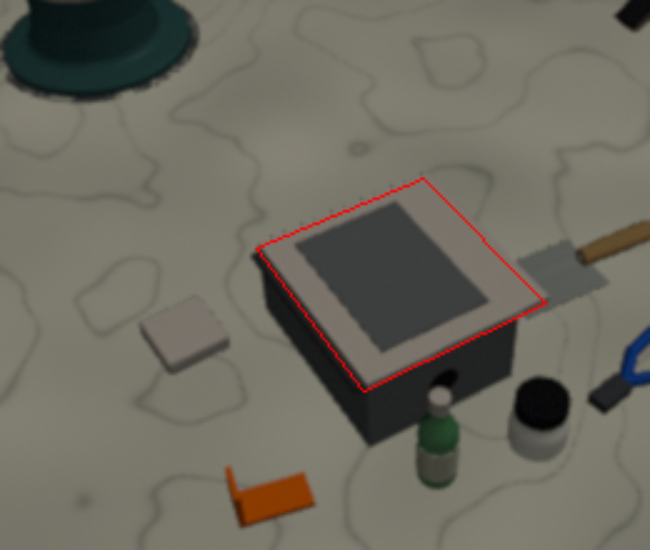

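View pics/top4.png

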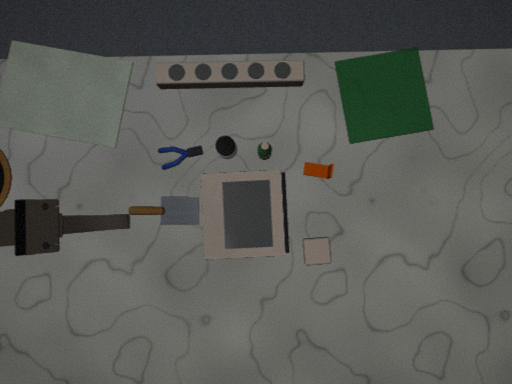

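The lid outline matches the shut model, from (258,245) to (545,302) in the scene view. The gripper is clear at top-view (20-130, 225), and the other things are where they were.

```bash
python3 -c "
from workcell import bot
bot.sign_off()"
```

```text
the job is handed in; nothing more can be done
```

The lid is shut and the job is handed in, at about 22 s on the robot's clock. I lowered the open fingers over the lip, one behind the lid and one in front. The rear finger pushed the lid past upright and it fell freely onto the front finger at about 0.85 rad. I lowered it slowly on that finger until it was shut, then dropped the finger clear and backed away from the front.

**Lid:** the last pictures match the shut outline. The lip was found at z = 0.076–0.078 m, against 0.075 m when shut.

**Other things:** glue, jar, scraper, cutters, gauge and bracket were all found within about 7 mm of where they started, which is close to what the networks can resolve.

**Not confirmed:**
- **Spool:** it couldn't be seen under the shut lid, but nothing reached inside the box.
- **Catch force:** the wrist reading was mostly noise of about 1 N, as large as the lid's weight on the finger. I judged the catch from the picture of the lid resting on the front finger, not from the force.
- **Lid speed:** I didn't measure it directly. I lowered the finger at about 0.02–0.04 m/s, roughly 0.1–0.25 rad/s at the lid.

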